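# Swing the swivel pan's handle in and lock it

## Robot

A 6-joint arm with a two-finger parallel gripper is mounted at the origin on the work surface. World frame = base frame: x ahead of the robot, y to its left, z up, the work surface at z = 0. Lengths are in mm, angles in rad, forces in N, time in s.
With the tool pointing down it reaches from about 375 to 925 mm from the base axis. Payload 5.7 kg.
Tool frame: the origin (TCP) lies at the very end of the fingers, on their centre line; the grasp point (between the pads) lies r.grip_point_offset behind it (r.grip_point_offset is the distance from the TCP to the grasp point, in mm); z points along the fingers, y is the line along which they close (so a half turn about z gives the same grasp; the last joint's range is limited). The gripper opens to 85 mm and grips with 20 to 120 N. Pads are 22 mm wide; open, the fingers measure 114 mm over their backs; the gripper's body (76 mm by 85 mm) begins 54 mm behind the grasp point. The pads swing forward as they close: fully open they stand 13 mm farther back than shut.
Start: joints at [-1.226, 0.359, 1.51, -0, 1.272, -0.115], TCP at [266.242, -537.66, 231.267] pointing down, gripper open.
Joint ranges: [-2.97, 2.97], [-1.01, 2.36], [0.21, 2.38], [-0.96, 4.11], [0.2, 2.71], [-2.98, 2.98]. Speed limits (rad/s): [2.39, 2.39, 3.14, 3.14, 3.14, 3.14].

## Interface

Orientations are given as a 3x3 rotation matrix whose columns are the frame's x, y, z axes.
In Python, from plant import r, read_camera, ticket gives the robot as it stands.
- The arm moves only by the shell command python3 -m pendant 'ROWS' [FORCE]. ROWS is JSON, a list of rows, each an object with "slide": the shift along the tool's x, y, z in cm, a list of three; "spin": the turn about the tool's z in degrees; "claw": the opening, from 0 (shut) to 1 (fully open). In form: [{"slide": [tx, ty, tz], "spin": spin, "claw": claw}, ...]. A call has 1 to 20 rows; each row is the pose to reach, as a shift and turn from the pose commanded when the call began, along the tool's axes at that moment; what a row does not reach only later rows make up. A row lasts 1/8 s, in which the tool goes at most 62.5 mm and 10.7 degrees, less where a joint would pass 70% of its speed; a pose out of reach is approached as far as the arm can. A call with a gripper value outside its range is refused whole. The fingers move at their own pace and stop on an object; FORCE is the grip in N (left out, the last holds). Time passes only in rows, so rows that repeat a pose let the fingers close. It gives the time, the measured TCP pose, the force, the opening and the grip force at its end, in the units of the state.
- r.get_obs(): the state, without advancing time (a new reading comes with each control period).
- read_camera(name): name is "side" or "top" or "wrist"; returns a dict with "img" (400x640x3 uint8, red, green, blue), "fx", "fy", "cx", "cy" (pixels), "rvec" (rotation vector, rad) and "tvec" (3), from world to camera coordinates, as OpenCV has them; the wrist camera has in their place "T_tool_cam" (4x4, takes a point from camera to tool coordinates, whose origin is the TCP and whose axes are the flange's). Camera axes: x right, y down, z forward; pixel columns grow to the right and rows downward; lengths in mm; the calibration is good to about 2 mm. A picture is of the moment at which its call begins: read the wrist's pose just before it. There is no depth.
- ticket.hand_in(): hands the job in; it is judged then, once.
The state is a dict: "time": time; "joints": joint angles; "joint_vel": joint speeds; "joint_efforts": joint torques, N m; "tool_pos": TCP position; "tool_rot": TCP orientation; "ft_force": force on the tool from outside, world axes, zero at the start; "torque": the same for the moment, N m; "width": opening from 0.0 (shut) to 1.0 (fully open); "grip_force": force on a finger pad.
Only numpy, scipy, OpenCV 4.12 (cv2) and the standard library are available. Lean on these libraries where they do the work, as an engineer would, in place of code of your own. Each camera call takes 0.05 s, during which the arm holds its last target. There are 200 camera calls.

## Task

The yellow handle of the swivelling parts pan sticks out over the dark skillet. Pull up the stand's red spring pin, turn it into its rest notch and let go so that it stays out; then swing the pan's handle inward, anticlockwise seen from above, until it meets its stop, clear of both neighbouring pans. Finally turn the red pin back so that it drops fully home and locks the pan there, leaving the skillet and the saucepan where they stand.

Things in the scene. Friction and masses are not known exactly. Their poses are not given: they have to be found in the camera images.
- stand: Blue swivel stand, fixed to the shelf: a round foot 170 mm across and 12 mm high. Origin on the shelf under the pan's turning axis; z up. Bearings are anticlockwise about z from its x axis. The pin stands 95 mm from the axis at bearing 2.094 rad; a blue bracket (outer face 136 mm from the axis, 50 mm high) carries it.
- pivot (a point): Point on the pan's vertical turning axis, 62 mm above the shelf (mid-height of the handle). The steel pan with brass caps in it is 130 mm across, its rim 70 mm above the shelf; an aluminium index plate (z 22 to 30 mm, out to 108 mm from the axis) sticks out below it on the side away from the handle and has two notches for the pin.
- handle_push (a point): Point on the centre line of the pan's handle, 130 mm from the turning axis and 62 mm above the shelf. The yellow handle is a straight bar 18 mm wide and 12 mm thick (z 56 to 68 mm), running radially from 78 to 180 mm from the axis, with a free edge on both sides.
- handle_tip (a point): Outer end of the handle, 180 mm from the axis, 62 mm above the shelf.
- pan (a joint): Angle of the pan, rad: 0 where it is locked at the start (handle at bearing -1.31 in the stand's frame, over the skillet), growing as the handle swings anticlockwise seen from above. The second notch meets the pin at 1.20 (handle at bearing -0.11); a hard stop at 1.21 ends the swing. The pin enters within about 0.03 rad of 1.20. It stays where it is left; pushing at handle_push takes 1 to 2 N once the pin is out.
- wing_mid (a point): Centre of the red wing (flat upright tab 36 mm long, 10 mm thick, 30 mm high) on top of the spring pin; it rises with the pin, and is 93 mm above the shelf when the pin is down. Grip it across its 10 mm thickness from above. Its x axis runs along the 36 mm length and turns with it; at joint wing 0 that is at bearing 2.094 in the stand's frame (radial). The collar under it, 38 mm across, is 69 mm high; the wing's underside is 78 mm high when the pin is down.
- pin (a joint): Lift of the spring pin, m: 0 fully down (in a notch of the pan's plate: locked), 0.015 resting in the rest notch (pan free), at most 0.025. A spring pulls it down with 6 N at 0 and 10 N at 0.020. If let go over solid plate it stays up at about 0.010.
- wing (a joint): Turn of the pin's wing, rad, anticlockwise from above: 0 with its crossbar in the deep slot of the collar (pin can go down), 1.20 over the rest notch (within about 0.1 either way it settles there). It can turn between the two only with the pin lifted to 0.020 or more; from the rest notch the pin must be lifted about 5 mm before it turns back. Limits -0.08 and 1.28.
- skillet: Dark steel skillet, 136 mm across, 34 mm high, loose, beneath the handle at the start; its own black handle ends 168 mm from its centre. Origin under its centre.
- saucepan: Bright steel saucepan, 116 mm across, 58 mm high, loose, on the pin's side of the stand; its handle ends 148 mm from its centre. Origin under its centre.

How it is judged (in metres and radians):
On the way, in this order (a step that is already met when the one before it is completed fails the run):
1. the red pin is out in its rest notch and let go, the pan still at its first position (value of joint pin between 0.012 and 0.018 m and value of joint wing above 0.9 rad and contact force between the fingers and stand below 0.1 N and value of joint pan below 0.2 rad), for 0.3 s.
2. the handle is swung in to its stop with the pin still parked (value of joint pin between 0.012 and 0.018 m and value of joint wing above 0.9 rad and value of joint pan above 1.15 rad), for 0.2 s.
At the end, for the whole second after the job is handed in: The pan is at its inward stop (pan above 1.15 rad) and at rest, the pin is fully down (lift under 3 mm) with the wing turned back (within 0.25 rad of 0), nothing is touched, and the skillet and the saucepan are each within 20 mm of where they stood (value of joint pan above 1.15 rad and value of joint pin below 0.003 m and value of joint wing between -0.25 and 0.25 rad and contact force between the fingers and stand below 0.1 N and velocity of joint pan between -0.05 and 0.05 rad/s and distance of each of skillet, saucepan from where it was at the start of the episode below 0.02 m).
It fails at once if the skillet or the saucepan is shifted by more than 20 mm (distance of any of skillet, saucepan from where it was at the start of the episode above 0.02 m).
It also fails if it takes over 64 s, if anything falls off the work surface, if the arm or the gripper's body presses on something with over 40 N, if the wrist force passes 120 N, or if a joint passes its speed limit or range.

## Working session

There is one attempt and no reset: what is moved stays moved. The work goes in short steps, Python scripts to look and compute and a shell command to move; the robot and the scene stay as the last step left them, time stands still between calls to the robot, and variables do not carry over. Pictures are saved under pics/ and viewed, at most 10 in all, crops included, and the job is handed in when it is done.

```bash
ls; mkdir -p pics
python3 - <<'E'
from plant import r, read_camera
import cv2,numpy as np
o=r.get_obs();print(o['time'],o['tool_pos'],o['tool_rot'],o['width'],r.grip_point_offset)
for n in('top','side'):
    c=read_camera(n);cv2.imwrite(f'pics/{n}0.png',c['img'][:,:,::-1]);print({k:v for k,v in c.items() if k!='img'})
c=read_camera('wrist');print(c['T_tool_cam'],c['fx'],c['cx'],c['cy'])
cv2.imwrite('pics/wrist0.png',c['img'][:,:,::-1])
E
```

```text
pics
0.0 [ 266.03201394 -537.03722181  230.43676414] [[ 8.96112014e-01  4.43827491e-01 -6.45033683e-04]
 [ 4.43827912e-01 -8.96110296e-01  1.76696666e-03]
 [ 2.06207055e-04 -1.86968401e-03 -9.99998231e-01]] 1.0016087390786454 18.700000000000003
{'fx': 383.8654898366545, 'fy': 383.8654898366545, 'cx': 324.16927248353585, 'cy': 199.27654850898227, 'rvec': array([ 2.16517839, -2.18863342,  0.14844248]), 'tvec': array([ 68.92902064, 580.71118028, 783.05812691])}
{'fx': 428.38077648446864, 'fy': 428.38077648446864, 'cx': 315.7066390662947, 'cy': 194.06980127908304, 'rvec': array([ 0.31196313, -2.62347704,  1.5244207 ]), 'tvec': array([569.60362362, 127.93967517, 993.4744603 ])}
[[-5.23631058e-04 -9.53173651e-01 -3.02423075e-01  7.66502822e+01]
 [ 9.99999806e-01 -3.97320038e-04 -4.79182898e-04  7.52437830e-01]
 [ 3.36585765e-04 -3.02423268e-01  9.53173675e-01 -1.42325440e+02]
 [ 0.00000000e+00  0.00000000e+00  0.00000000e+00  1.00000000e+00]] 296.4125250511928 318.9198745974361 198.71970955700425
```

View pics/top0.png

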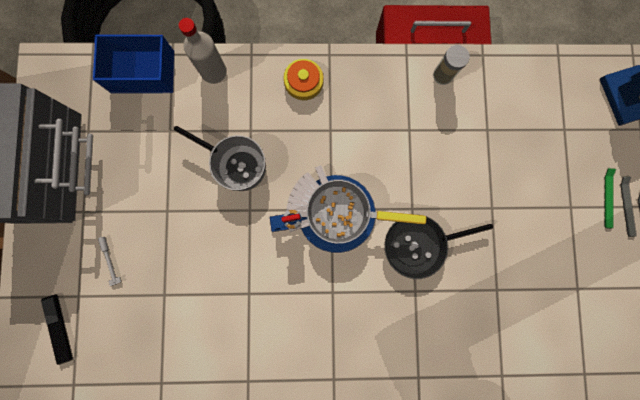

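View pics/side0.png

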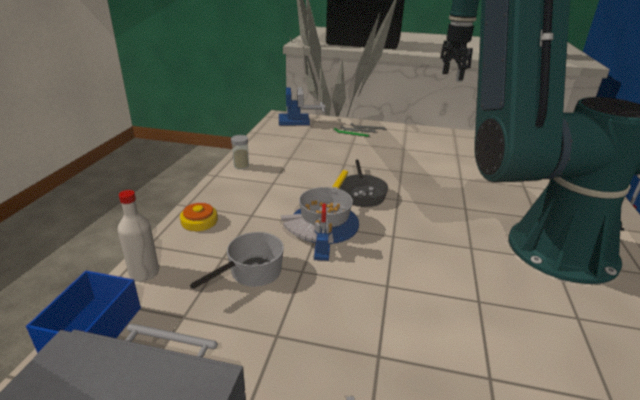

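The top view shows the pan centre at about (338,211), the yellow handle from (375,215) to (425,219), the red wing at (291,217), the skillet at (416,247) and the saucepan at (238,162). The side view agrees with this. I'll turn the pixels into world positions next.

```bash
cat > h.py <<'E'
import numpy as np,cv2
from scipy.optimize import least_squares
def ray(c,uv,z):
    R=cv2.Rodrigues(c['rvec'])[0];C=-R.T@c['tvec']
    d=R.T@np.array([(uv[0]-c['cx'])/c['fx'],(uv[1]-c['cy'])/c['fy'],1])
    return C+d*(z-C[2])/d[2]
def mask(img,lo,hi,box):
    h=cv2.cvtColor(img,cv2.COLOR_RGB2HSV);m=cv2.inRange(h,lo,hi)
    k=np.zeros_like(m);k[box[1]:box[3],box[0]:box[2]]=1;return m*k
def pts(m): v,u=np.nonzero(m);return np.c_[u,v].astype(float)
E
python3 - <<'E'
from h import *
from plant import read_camera
c=read_camera('top');im=c['img']
y=pts(mask(im,(22,120,80),(35,255,255),(365,205,435,230)))
yw=np.array([ray(c,p,68)[:2] for p in y])
m=yw.mean(0);w,V=np.linalg.eigh(np.cov(yw.T));d=V[:,1]
p=(yw-m)@d;
red=np.r_[pts(mask(im,(0,140,60),(8,255,255),(270,205,315,230))),pts(mask(im,(172,140,60),(180,255,255),(270,205,315,230)))]
rw=np.array([ray(c,q,104)[:2] for q in red])
rm=rw.mean(0)
if (m-rm)@d<0:d=-d
p=(yw-m)@d;tip=m+d*(p.max());base=m+d*p.min()
rv=np.linalg.eigh(np.cov(rw.T))[1][:,1]
print(len(y),'handle',m,d,'tip',tip,'base',base,np.sqrt(w*12),'wing',rm,rv,len(red),np.ptp((rw-rm)@rv))
ax=tip-180*d;print('axis',ax,'dist',np.linalg.norm(rm-ax))
th=np.arctan2(d[1],d[0])+1.31;b=th+2.094;print('yaw',th,'pin pred',ax+95*np.array([np.cos(b),np.sin(b)]),b,np.arctan2(*(rm-ax)[::-1]))
print('pan rim',ray(c,(338.5,211),70),'skillet',ray(c,(416,247),34),'saucepan',ray(c,(238,162),58))
cv2.imwrite('pics/crop.png',cv2.resize(im[130:290,170:500][:,:,::-1],None,fx=2.4,fy=2.4,interpolation=cv2.INTER_CUBIC))
E
```

```text
394 handle [540.20426747 -91.53757405] [-0.10830027 -0.99411823] tip [ 534.70958596 -141.97477913] base [545.56778161 -42.30439059] [16.34009557 99.99425352] wing [539.02810795 129.57528182] [-0.18798079  0.9821727 ] 97 33.68631966971396
axis [554.20363498  36.96650189] dist 93.84392755926513
yaw -0.369309432447404 pin pred [539.64132227 130.84375712] 1.7246905675525959 1.7332198166934802
pan rim [553.10256664  35.12365426  70.        ] skillet [ 478.5910433  -128.71417606   34.        ] saucepan [657.41185377 240.09664002  58.        ]
```

View pics/crop.png

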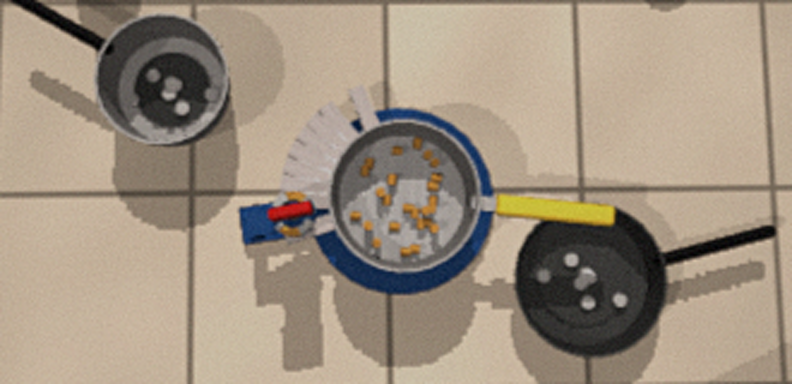

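```bash
cat >> h.py <<'E'
def go(o,p,xb):
    "slide(cm)/spin(deg) to TCP p with tool x at world bearing xb"
    R=o['tool_rot'];s=R.T@(np.array(p)-o['tool_pos'])/10
    a=np.arctan2(R[1,0],R[0,0]);d=(a-xb+np.pi)%(2*np.pi)-np.pi
    return s.round(2),round(np.degrees(d),1)
E
python3 - <<'E'
from h import *
from plant import r
o=r.get_obs();print(go(o,(539.3,130.2,150),1.73))
E
```

```text
(array([ 54.1 , -47.69,   8.14]), np.float64(-72.8))
```

```bash
python3 -m pendant '[{"slide":[54.1,-47.7,5],"spin":-72.8,"claw":1},{"slide":[54.1,-47.7,5],"spin":-72.8,"claw":1},{"slide":[54.1,-47.7,5],"spin":-72.8,"claw":1},{"slide":[54.1,-47.7,5],"spin":-72.8,"claw":1},{"slide":[54.1,-47.7,5],"spin":-72.8,"claw":1},{"slide":[54.1,-47.7,5],"spin":-72.8,"claw":1},{"slide":[54.1,-47.7,5],"spin":-72.8,"claw":1},{"slide":[54.1,-47.7,5],"spin":-72.8,"claw":1},{"slide":[54.1,-47.7,5],"spin":-72.8,"claw":1},{"slide":[54.1,-47.7,5],"spin":-72.8,"claw":1},{"slide":[54.1,-47.7,5],"spin":-72.8,"claw":1},{"slide":[54.1,-47.7,5],"spin":-72.8,"claw":1},{"slide":[54.1,-47.7,5],"spin":-72.8,"claw":1},{"slide":[54.1,-47.7,5],"spin":-72.8,"claw":1},{"slide":[54.1,-47.7,5],"spin":-72.8,"claw":1},{"slide":[54.1,-47.7,5],"spin":-72.8,"claw":1},{"slide":[54.1,-47.7,5],"spin":-72.8,"claw":1}]' 60
cat >> h.py <<'E'
def wray(c,o,uv,z):
    T=np.eye(4);T[:3,:3]=o['tool_rot'];T[:3,3]=o['tool_pos'];T=T@c['T_tool_cam']
    d=T[:3,:3]@np.array([(uv[0]-c['cx'])/c['fx'],(uv[1]-c['cy'])/c['fy'],1]);C=T[:3,3]
    return C+d*(z-C[2])/d[2]
E
python3 - <<'E'
from h import *
from plant import r,read_camera
o=r.get_obs();c=read_camera('wrist');im=c['img']
print(o['tool_pos'],o['ft_force'],o['joints'])
b=(0,0,640,400)
m=mask(im,(0,140,60),(8,255,255),b)|mask(im,(172,140,60),(180,255,255),b)
n,l,s,ce=cv2.connectedComponentsWithStats(m);i=1+s[1:,4].argmax();q=pts(l==i);print(s[i])
box=cv2.minAreaRect(q.astype(np.float32));print(box)
for u in cv2.boxPoints(box):print(u,wray(c,o,u,108))
cv2.imwrite('pics/w1.png',im[:,:,::-1])
E
```

```text
time: 2.33
tool_pos: [539.3, 129.2, 181.5]
tool_rot: [[-0.158, 0.987, 0.0], [0.987, 0.158, 0.0], [0.0, 0.0, -1.0]]
ft_force: [-0.5, -0.6, 0.4]
width: 1.002
grip_force: 0.0
[539.3360087  129.22350542 181.48787598] [-0.47458213 -0.61422386  0.41803221] [ 1.10561063e-01  3.45092573e-01  1.66914462e+00  7.82991027e-05
  1.12721411e+00 -4.80174719e-02]
[314 186  13  43 477]
((319.932861328125, 206.98558044433594), (42.14326095581055, 11.327043533325195), 88.09085083007812)
[313.5705  186.11432] [532.02243077 146.29391408 108.        ]
[324.89124 185.73697] [540.39865257 147.92752177 108.        ]
[326.29523 227.85684] [547.10249313 114.21669168 108.        ]
[314.9745  228.23419] [538.34023604 112.49262721 108.        ]
```

View pics/w1.png

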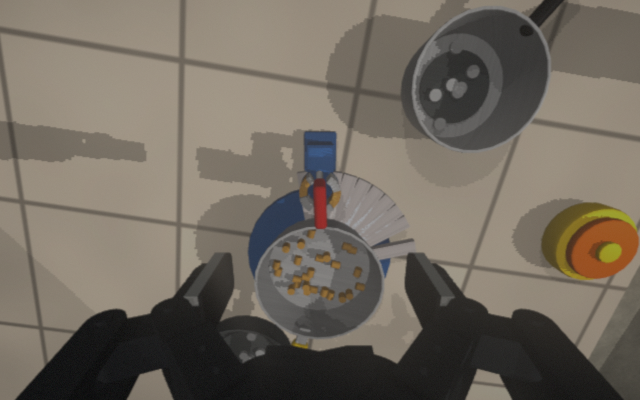

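The red wing spans (320,186) to (320,228), centred at world (539.5, 130.2), which agrees with the top camera. Nothing lies under the fingers, so I descend and grip.

```bash
python3 -m pendant '[{"slide":[0.1,0,4],"spin":-2,"claw":1},{"slide":[0.1,0,7],"spin":-2,"claw":1},{"slide":[0.1,0,9],"spin":-2,"claw":1},{"slide":[0.1,0,10.1],"spin":-2,"claw":1},{"slide":[0.1,0,10.1],"spin":-2,"claw":1},{"slide":[0.1,0,10.1],"spin":-2,"claw":1}]'; python3 -m pendant '[{"slide":[0,0,0],"spin":0,"claw":0},{"slide":[0,0,0],"spin":0,"claw":0},{"slide":[0,0,0],"spin":0,"claw":0},{"slide":[0,0,0],"spin":0,"claw":0},{"slide":[0,0,0],"spin":0,"claw":0},{"slide":[0,0,0],"spin":0,"claw":0},{"slide":[0,0,0],"spin":0,"claw":0},{"slide":[0,0,0],"spin":0,"claw":0},{"slide":[0,0,0],"spin":0,"claw":0},{"slide":[0,0,0],"spin":0,"claw":0}]' 70
```

```text
time: 3.12
tool_pos: [539.9, 130.9, 81.1]
tool_rot: [[-0.193, 0.981, 0.001], [0.981, 0.193, 0.0], [-0.0, 0.001, -1.0]]
ft_force: [0.8, 0.0, -0.3]
width: 1.002
grip_force: 0.0
time: 4.38
tool_pos: [539.6, 130.9, 80.5]
tool_rot: [[-0.193, 0.981, 0.001], [0.981, 0.193, 0.0], [0.0, 0.001, -1.0]]
ft_force: [0.9, 0.1, 5.6]
width: 0.104
grip_force: 69.1
```

```bash
python3 -m pendant '[{"slide":[0,0,-0.8],"spin":0,"claw":0},{"slide":[0,0,-1.6],"spin":0,"claw":0},{"slide":[0,0,-2.25],"spin":0,"claw":0},{"slide":[0,0,-2.25],"spin":0,"claw":0},{"slide":[0,0,-2.25],"spin":0,"claw":0},{"slide":[0,0,-2.25],"spin":0,"claw":0}]'
```

```text
time: 5.12
tool_pos: [539.3, 130.9, 102.5]
tool_rot: [[-0.193, 0.981, -0.0], [0.981, 0.193, 0.0], [0.0, 0.0, -1.0]]
ft_force: [5.9, -0.1, -11.3]
width: 0.106
grip_force: 68.0
```

```bash
python3 -m pendant '[{"slide":[0,0,0],"spin":-8,"claw":0},{"slide":[0,0,0],"spin":-16,"claw":0},{"slide":[0,0,0],"spin":-24,"claw":0},{"slide":[0,0,0],"spin":-32,"claw":0},{"slide":[0,0,0],"spin":-40,"claw":0},{"slide":[0,0,0],"spin":-48,"claw":0},{"slide":[0,0,0],"spin":-56,"claw":0},{"slide":[0,0,0],"spin":-64,"claw":0},{"slide":[0,0,0],"spin":-69,"claw":0},{"slide":[0,0,0],"spin":-69,"claw":0},{"slide":[0,0,0],"spin":-69,"claw":0}]'; python3 -c "
from plant import r
o=r.get_obs();print(o['torque'],o['joints'])"
```

```text
time: 6.5
tool_pos: [538.6, 130.3, 102.4]
tool_rot: [[-0.985, 0.173, -0.001], [0.173, 0.985, -0.001], [0.001, -0.001, -1.0]]
ft_force: [3.7, -2.2, -11.2]
width: 0.104
grip_force: 68.2
[-0.58251761 -0.74187523  0.01302911] [ 1.13190963e-01  4.44189646e-01  1.74629744e+00 -8.54275693e-04
  9.52479486e-01 -1.28361232e+00]
```

Turned with no torque built up. Now I lower it by 7 mm into the notch and open.

```bash
python3 -m pendant '[{"slide":[0,0,0.4],"spin":0,"claw":0},{"slide":[0,0,0.7],"spin":0,"claw":0},{"slide":[0,0,0.7],"spin":0,"claw":0},{"slide":[0,0,0.7],"spin":0,"claw":0}]';  python3 -m pendant '[{"slide":[0,0,0],"spin":0,"claw":0.4},{"slide":[0,0,0],"spin":0,"claw":0.4},{"slide":[0,0,0],"spin":0,"claw":0.4},{"slide":[0,0,0],"spin":0,"claw":0.4},{"slide":[0,0,0],"spin":0,"claw":0.4},{"slide":[0,0,0],"spin":0,"claw":0.4},{"slide":[0,0,-4],"spin":0,"claw":0.4},{"slide":[0,0,-8],"spin":0,"claw":0.4},{"slide":[0,0,-8],"spin":0,"claw":0.4},{"slide":[0,0,-8],"spin":0,"claw":0.4}]'
python3 - <<'E'
from h import *
from plant import r,read_camera
o=r.get_obs();c=read_camera('wrist');im=c['img']
cv2.imwrite('pics/w2.png',im[:,:,::-1])
c=read_camera('side');cv2.imwrite('pics/s2.png',cv2.resize(c['img'][150:300,250:450,::-1],None,fx=4,fy=4))
# handle push plan
ax=np.array([553.8,36.2]);hb=-1.679
print(go(o,(500,-95,170),0.0))
E
```

```text
time: 7.0
tool_pos: [538.8, 130.5, 95.6]
tool_rot: [[-0.985, 0.171, -0.001], [0.171, 0.985, -0.001], [0.001, -0.001, -1.0]]
ft_force: [1.5, -4.8, -10.4]
width: 0.103
grip_force: 68.4
time: 8.25
tool_pos: [538.8, 130.8, 175.4]
tool_rot: [[-0.985, 0.171, -0.001], [0.171, 0.985, 0.0], [0.001, -0.0, -1.0]]
ft_force: [-0.3, 0.4, -0.5]
width: 0.399
grip_force: 0.0
(array([ -0.05, -22.91,   0.54]), np.float64(170.1))
```

View pics/s2.png

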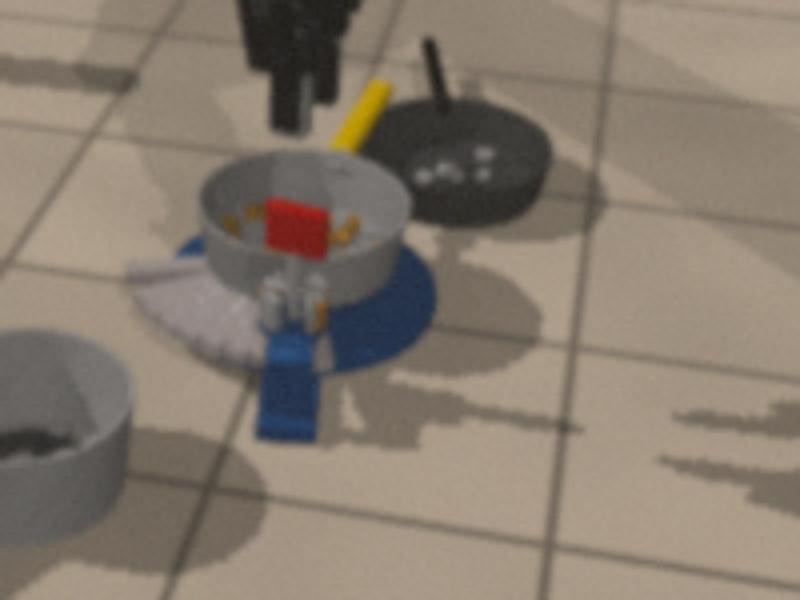

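View pics/w2.png

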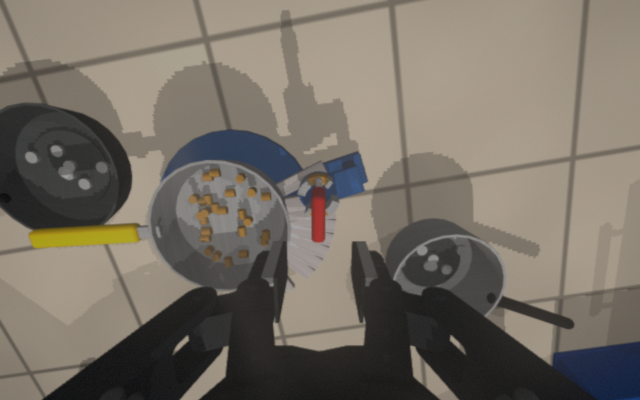

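The pin is parked (wing raised and turned across) and the handle hasn't moved. Next I go to the push side of the handle.

```bash
python3 -c "
from h import *
from plant import r
o=r.get_obs();print(go(o,(495,-88,175),-.108),o['time'])"
```

```text
(array([  0.5 , -22.29,  -0.03]), np.float64(176.3)) 8.35
```

```bash
python3 -m pendant '[{"slide":[0.5,-22.3,0],"spin":176.3,"claw":0},{"slide":[0.5,-22.3,0],"spin":176.3,"claw":0},{"slide":[0.5,-22.3,0],"spin":176.3,"claw":0},{"slide":[0.5,-22.3,0],"spin":176.3,"claw":0},{"slide":[0.5,-22.3,0],"spin":176.3,"claw":0},{"slide":[0.5,-22.3,0],"spin":176.3,"claw":0},{"slide":[0.5,-22.3,0],"spin":176.3,"claw":0},{"slide":[0.5,-22.3,0],"spin":176.3,"claw":0},{"slide":[0.5,-22.3,0],"spin":176.3,"claw":0},{"slide":[0.5,-22.3,0],"spin":176.3,"claw":0},{"slide":[0.5,-22.3,0],"spin":176.3,"claw":0},{"slide":[0.5,-22.3,0],"spin":176.3,"claw":0},{"slide":[0.5,-22.3,0],"spin":176.3,"claw":0},{"slide":[0.5,-22.3,0],"spin":176.3,"claw":0},{"slide":[0.5,-22.3,0],"spin":176.3,"claw":0},{"slide":[0.5,-22.3,0],"spin":176.3,"claw":0},{"slide":[0.5,-22.3,0],"spin":176.3,"claw":0},{"slide":[0.5,-22.3,0],"spin":176.3,"claw":0},{"slide":[0.5,-22.3,0],"spin":176.3,"claw":0}]' 40
python3 -c "
from h import *
from plant import r
o=r.get_obs();print(go(o,(495,-88,48),-.108))"
```

```text
time: 10.72
tool_pos: [495.7, -87.8, 175.2]
tool_rot: [[0.994, -0.106, -0.001], [-0.106, -0.994, 0.001], [-0.001, -0.0, -1.0]]
ft_force: [1.2, 0.2, 0.2]
width: 0.0
grip_force: 0.0
(array([-0.05,  0.03, 12.72]), np.float64(0.1))
```

```bash
python3 -m pendant '[{"slide":[0,0,4],"spin":0,"claw":0},{"slide":[0,0,8],"spin":0,"claw":0},{"slide":[0,0,11],"spin":0,"claw":0},{"slide":[0,0,12.7],"spin":0,"claw":0},{"slide":[0,0,12.7],"spin":0,"claw":0},{"slide":[0,0,12.7],"spin":0,"claw":0}]'
python3 - <<'E'
from h import *
from plant import r
o=r.get_obs();ax=np.array([553.8,36.2])
for q in (0,.2,.4,.6,.8,1.0,1.1,1.17,1.21,1.24):
    b=-1.679+q;d=np.array([np.cos(b),np.sin(b)]);t=np.array([-d[1],d[0]])
    p=ax+130*d-20*t;print(q,*go(o,(*p,48),b+np.pi/2),p)
E
```

```text
time: 11.48
tool_pos: [496.6, -88.1, 49.3]
tool_rot: [[0.994, -0.107, 0.001], [-0.107, -0.994, -0.0], [0.001, 0.0, -1.0]]
ft_force: [0.3, -0.2, -0.1]
width: -0.001
grip_force: 0.0
0 [2.35 0.03 0.13] 0.1 [519.87792105 -90.87986685]
0.2 [4.97 0.17 0.13] -11.4 [545.80097628 -95.08600694]
0.4 [ 7.57 -0.21  0.13] -22.8 [572.04292733 -94.05818824]
0.6 [10.04 -1.1   0.13] -34.3 [597.55759045 -87.83738661]
0.8 [12.28 -2.47  0.13] -45.8 [621.32777652 -76.67160581]
1.0 [14.21 -4.25  0.13] -57.2 [642.40584323 -61.00599027]
1.1 [15.03 -5.28  0.13] -63.0 [651.66758921 -51.67454115]
1.17 [15.54 -6.04  0.14] -67.0 [657.57410713 -44.61419856]
1.21 [15.81 -6.5   0.14] -69.3 [660.7228049  -40.39969838]
1.24 [16.   -6.84  0.14] -71.0 [662.97233952 -37.15802808]
```

```bash
python3 -m pendant '[{"slide":[1.2,0,0],"spin":0,"claw":0},{"slide":[2.3,0,0],"spin":0,"claw":0},{"slide":[3.6,0.1,0],"spin":-5.5,"claw":0},{"slide":[5,0.15,0],"spin":-11.4,"claw":0},{"slide":[6.3,0,0],"spin":-17,"claw":0},{"slide":[7.6,-0.2,0],"spin":-22.8,"claw":0},{"slide":[8.8,-0.6,0],"spin":-28.5,"claw":0},{"slide":[10,-1.1,0],"spin":-34.3,"claw":0},{"slide":[11.2,-1.75,0],"spin":-40,"claw":0},{"slide":[12.3,-2.5,0],"spin":-45.8,"claw":0},{"slide":[13.3,-3.3,0],"spin":-51.5,"claw":0},{"slide":[14.2,-4.25,0],"spin":-57.2,"claw":0},{"slide":[14.6,-4.75,0],"spin":-60,"claw":0},{"slide":[14.6,-4.75,0],"spin":-60,"claw":0}]'
python3 - <<'E'
from h import *
from plant import r,read_camera
o=r.get_obs();ax=np.array([553.8,36.2])
for q in (1.1,1.17,1.21,1.24,1.27):
    b=-1.679+q;d=np.array([np.cos(b),np.sin(b)]);t=np.array([-d[1],d[0]])
    p=ax+130*d-20*t;print(q,*go(o,(*p,48),b+np.pi/2))
E
```

```text
time: 13.22
tool_pos: [647.7, -56.2, 49.2]
tool_rot: [[0.59, 0.808, 0.001], [0.808, -0.59, -0.0], [0.001, 0.001, -1.0]]
ft_force: [-0.6, 0.1, 0.1]
width: 0.003
grip_force: 0.0
1.1 [0.6  0.05 0.12] -3.0
1.17 [1.52 0.12 0.12] -7.0
1.21 [2.04 0.12 0.12] -9.3
1.24 [2.44 0.11 0.12] -11.0
1.27 [2.83 0.09 0.12] -12.7
```

```bash
python3 -m pendant '[{"slide":[0.5,0,0],"spin":-3,"claw":0},{"slide":[1,0.1,0],"spin":-5,"claw":0},{"slide":[1.5,0.1,0],"spin":-7,"claw":0},{"slide":[1.8,0.1,0],"spin":-8.5,"claw":0},{"slide":[2.1,0.1,0],"spin":-9.5,"claw":0},{"slide":[2.1,0.1,0],"spin":-9.5,"claw":0},{"slide":[2.1,0.1,0],"spin":-9.5,"claw":0}]'
python3 - <<'E'
from h import *
from plant import read_camera
c=read_camera('top');im=c['img']
cv2.imwrite('pics/t3.png',cv2.resize(im[130:290,170:500][:,:,::-1],None,fx=2.4,fy=2.4))
E
```

```text
time: 14.1
tool_pos: [659.4, -39.8, 48.7]
tool_rot: [[0.449, 0.894, -0.0], [0.894, -0.449, 0.0], [0.0, -0.001, -1.0]]
ft_force: [0.0, 0.1, 0.5]
width: -0.003
grip_force: 0.0
```

View pics/t3.png

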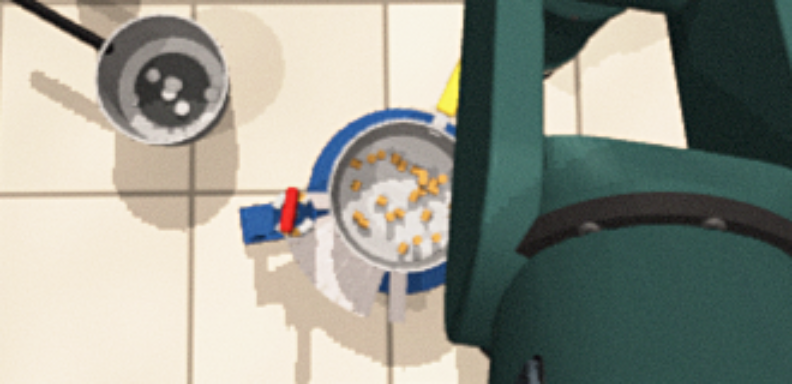

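The pan has swung (yellow handle now at (450,90), pointing up) and the wing is still parked. There is no contact force yet, so I press on gently to confirm the stop.

```bash
python3 -m pendant '[{"slide":[0.2,0,0],"spin":0,"claw":0},{"slide":[0.4,0,0],"spin":0,"claw":0},{"slide":[0.4,0,0],"spin":0,"claw":0},{"slide":[0.4,0,0],"spin":0,"claw":0}]'
python3 -m pendant '[{"slide":[0.2,0,0],"spin":0,"claw":0},{"slide":[0.4,0,0],"spin":0,"claw":0},{"slide":[0.4,0,0],"spin":0,"claw":0},{"slide":[0.4,0,0],"spin":0,"claw":0}]'
```

```text
time: 14.65
tool_pos: [659.6, -39.4, 48.7]
tool_rot: [[0.448, 0.894, -0.003], [0.894, -0.448, -0.004], [-0.005, -0.001, -1.0]]
ft_force: [-4.1, -11.2, 3.6]
width: -0.002
grip_force: 6.0
time: 15.15
tool_pos: [659.7, -39.2, 48.8]
tool_rot: [[0.447, 0.894, -0.007], [0.894, -0.447, -0.009], [-0.011, -0.002, -1.0]]
ft_force: [-10.4, -22.4, 5.3]
width: 0.002
grip_force: 12.5
```

```bash
python3 -m pendant '[{"slide":[-1,0,0],"spin":0,"claw":0},{"slide":[-2.5,0,0],"spin":0,"claw":0},{"slide":[-4,0,0],"spin":0,"claw":0},{"slide":[-4,0,-5],"spin":0,"claw":0},{"slide":[-4,0,-10],"spin":0,"claw":0.4},{"slide":[-4,0,-13],"spin":0,"claw":0.4},{"slide":[-4,0,-13],"spin":0,"claw":0.4},{"slide":[-4,0,-13],"spin":0,"claw":0.4}]'
python3 - <<'E'
from h import *
from plant import r
o=r.get_obs();print(o['joints'][5])
for b in(2.97,-.17):print(go(o,(538.8,130.7,175),b))
E
```

```text
time: 16.15
tool_pos: [644.4, -68.6, 177.9]
tool_rot: [[0.449, 0.894, -0.001], [0.894, -0.449, 0.001], [-0.0, -0.001, -1.0]]
ft_force: [-0.1, -0.1, -0.4]
width: 0.401
grip_force: 0.0
0.2524638845507674
(array([ 13.08, -18.38,   0.31]), np.float64(-106.8))
(array([ 13.08, -18.38,   0.31]), np.float64(73.1))
```

```bash
python3 -m pendant '[{"slide":[13.1,-18.4,0.3],"spin":-106.8,"claw":0.4},{"slide":[13.1,-18.4,0.3],"spin":-106.8,"claw":0.4},{"slide":[13.1,-18.4,0.3],"spin":-106.8,"claw":0.4},{"slide":[13.1,-18.4,0.3],"spin":-106.8,"claw":0.4},{"slide":[13.1,-18.4,0.3],"spin":-106.8,"claw":0.4},{"slide":[13.1,-18.4,0.3],"spin":-106.8,"claw":0.4},{"slide":[13.1,-18.4,0.3],"spin":-106.8,"claw":0.4},{"slide":[13.1,-18.4,0.3],"spin":-106.8,"claw":0.4},{"slide":[13.1,-18.4,0.3],"spin":-106.8,"claw":0.4},{"slide":[13.1,-18.4,0.3],"spin":-106.8,"claw":0.4},{"slide":[13.1,-18.4,0.3],"spin":-106.8,"claw":0.4},{"slide":[13.1,-18.4,0.3],"spin":-106.8,"claw":0.4},{"slide":[13.1,-18.4,0.3],"spin":-106.8,"claw":0.4}]'
python3 - <<'E'
from h import *
from plant import r,read_camera
o=r.get_obs();c=read_camera('wrist');im=c['img']
print(o['joints'],go(o,(538.8,130.6,95.6),2.97))
b=(0,0,640,400)
m=mask(im,(0,140,60),(8,255,255),b)|mask(im,(172,140,60),(180,255,255),b)
n,l,s,ce=cv2.connectedComponentsWithStats(m);i=1+s[1:,4].argmax();q=pts(l==i)
box=cv2.minAreaRect(q.astype(np.float32));print(box)
P=np.array([wray(c,o,u,123) for u in cv2.boxPoints(box)]);print(P.mean(0));print(P)
y=pts(mask(im,(22,120,80),(35,255,255),(0,0,300,400)))
y=np.array([wray(c,o,u,68)[:2] for u in y]);d=np.linalg.eigh(np.cov(y.T))[1][:,1]
print(y.mean(0),len(y),np.arctan(d[1]/d[0])+1.679)
cv2.imwrite('pics/w4.png',im[:,:,::-1])
E
```

```text
time: 17.77
tool_pos: [539.3, 130.9, 175.4]
tool_rot: [[-0.985, 0.173, -0.001], [0.173, 0.985, 0.0], [0.001, -0.0, -1.0]]
ft_force: [0.1, -0.2, -0.3]
width: 0.403
grip_force: 0.0
[ 1.13632213e-01  3.52864719e-01  1.67440375e+00  1.31379931e-04
  1.11513336e+00 -1.28331228e+00] (array([ 0.03, -0.04,  7.98]), np.float64(-0.1))
((318.0, 218.5), (45.0, 12.0), 90.0)
[538.22467102 129.43147374 123.        ]
[[520.79748876 128.33264223 123.        ]
 [522.22806703 136.4525095  123.        ]
 [555.6875988  130.73375714 123.        ]
 [554.18552947 122.2069861  123.        ]]
  avg = a.mean(axis, **keepdims_kw)
  ret = um.true_divide(
<stdin>:11: RuntimeWarning: Degrees of freedom <= 0 for slice
  c *= np.true_divide(1, fact)
  c *= np.true_divide(1, fact)
Traceback (most recent call last):
ValueError: not enough values to unpack (expected 2, got 0)

During handling of the above exception, another exception occurred:

Traceback (most recent call last):
numpy.linalg.LinAlgError: 0-dimensional array given. Array must be at least two-dimensional
```

The wing is where I left it. I descend, grip it and lift by 7 mm.

```bash
python3 -m pendant '[{"slide":[0,-0.05,4],"spin":0,"claw":0.4},{"slide":[0,-0.05,6.5],"spin":0,"claw":0.4},{"slide":[0,-0.05,8],"spin":0,"claw":0.4},{"slide":[0,-0.05,8],"spin":0,"claw":0.4},{"slide":[0,-0.05,8],"spin":0,"claw":0.4},{"slide":[0,-0.05,8],"spin":0,"claw":0},{"slide":[0,-0.05,8],"spin":0,"claw":0},{"slide":[0,-0.05,8],"spin":0,"claw":0},{"slide":[0,-0.05,8],"spin":0,"claw":0},{"slide":[0,-0.05,8],"spin":0,"claw":0},{"slide":[0,-0.05,8],"spin":0,"claw":0},{"slide":[0,-0.05,8],"spin":0,"claw":0}]' 70
python3 -m pendant '[{"slide":[0,0,-0.4],"spin":0,"claw":0},{"slide":[0,0,-0.75],"spin":0,"claw":0},{"slide":[0,0,-0.75],"spin":0,"claw":0},{"slide":[0,0,-0.75],"spin":0,"claw":0}]'
python3 - <<'E'
from h import *
from plant import read_camera
c=read_camera('top')
y=pts(mask(c['img'],(22,120,80),(35,255,255),(340,130,420,205)))
y=np.array([ray(c,u,68)[:2] for u in y]);print(len(y))
w,V=np.linalg.eigh(np.cov(y.T));d=V[:,1]
print(y.mean(0),np.sqrt(12*w),np.arctan(d[1]/d[0])+1.679)
E
```

```text
time: 19.32
tool_pos: [540.2, 130.0, 96.9]
tool_rot: [[-0.985, 0.171, 0.002], [0.171, 0.985, -0.001], [-0.002, -0.0, -1.0]]
ft_force: [-0.2, -3.7, 6.6]
width: 0.102
grip_force: 69.5
time: 19.82
tool_pos: [539.8, 130.2, 103.0]
tool_rot: [[-0.985, 0.171, 0.0], [0.171, 0.985, -0.0], [-0.0, -0.0, -1.0]]
ft_force: [3.8, -2.1, -10.5]
width: 0.1
grip_force: 68.0
360
[667.76729819 -21.45151594] [15.71554126 98.95327123] 1.2128652222087588
```

The top camera gives the pan at 1.21 rad, so it is at its stop. I lift a touch more, turn back, then lower.

```bash
python3 -m pendant '[{"slide":[0,0,-0.12],"spin":0,"claw":0},{"slide":[0,0,-0.12],"spin":8,"claw":0},{"slide":[0,0,-0.12],"spin":16,"claw":0},{"slide":[0,0,-0.12],"spin":24,"claw":0},{"slide":[0,0,-0.12],"spin":32,"claw":0},{"slide":[0,0,-0.12],"spin":40,"claw":0},{"slide":[0,0,-0.12],"spin":48,"claw":0},{"slide":[0,0,-0.12],"spin":56,"claw":0},{"slide":[0,0,-0.12],"spin":64,"claw":0},{"slide":[0,0,-0.12],"spin":69,"claw":0},{"slide":[0,0,-0.12],"spin":69,"claw":0},{"slide":[0,0,-0.12],"spin":69,"claw":0}]'; python3 -c "
from plant import r
o=r.get_obs();print(o['torque'])"
python3 -m pendant '[{"slide":[0,0,0.6],"spin":0,"claw":0},{"slide":[0,0,1.2],"spin":0,"claw":0},{"slide":[0,0,1.8],"spin":0,"claw":0},{"slide":[0,0,2.2],"spin":0,"claw":0},{"slide":[0,0,2.2],"spin":0,"claw":0},{"slide":[0,0,2.2],"spin":0,"claw":0}]'
```

```text
time: 21.38
tool_pos: [539.7, 130.0, 104.1]
tool_rot: [[-0.194, 0.981, 0.0], [0.981, 0.194, -0.001], [-0.001, 0.0, -1.0]]
ft_force: [4.6, -2.9, -10.8]
width: 0.1
grip_force: 68.1
[-0.73011975 -0.94494769  0.0018592 ]
time: 22.12
tool_pos: [539.7, 130.1, 82.6]
tool_rot: [[-0.194, 0.981, 0.0], [0.981, 0.194, -0.001], [-0.001, 0.0, -1.0]]
ft_force: [2.2, -4.4, -6.2]
width: 0.104
grip_force: 69.0
```

The pin is down with the spring still pulling 6 N, so it is home. I release, rise and check.

```bash
python3 -m pendant '[{"slide":[0,0,0],"spin":0,"claw":0.5},{"slide":[0,0,0],"spin":0,"claw":0.5},{"slide":[0,0,0],"spin":0,"claw":0.5},{"slide":[0,0,0],"spin":0,"claw":0.5},{"slide":[0,0,0],"spin":0,"claw":0.5},{"slide":[0,0,-4],"spin":0,"claw":0.5},{"slide":[0,0,-9],"spin":0,"claw":0.5},{"slide":[0,0,-10],"spin":0,"claw":0.5},{"slide":[0,0,-10],"spin":0,"claw":0.5},{"slide":[0,0,-10],"spin":0,"claw":0.5}]'
python3 - <<'E'
from h import *
from plant import r,read_camera
o=r.get_obs();c=read_camera('wrist');im=c['img'];b=(0,0,640,400)
m=mask(im,(0,140,60),(8,255,255),b)|mask(im,(172,140,60),(180,255,255),b)
n,l,s,ce=cv2.connectedComponentsWithStats(m);i=1+s[1:,4].argmax();q=pts(l==i)
box=cv2.minAreaRect(q.astype(np.float32));print(box)
P=np.array([wray(c,o,u,108) for u in cv2.boxPoints(box)]);print(P)
c=read_camera('side');im=c['img']
s=cv2.resize(im[150:300,250:450,::-1],None,fx=4,fy=4);cv2.imwrite('pics/s5.png',s)
c=read_camera('top')
y=pts(mask(c['img'],(22,120,80),(35,255,255),(340,130,420,205)))
y=np.array([ray(c,u,68)[:2] for u in y]);w,V=np.linalg.eigh(np.cov(y.T));d=V[:,1]
print(len(y),np.arctan(d[1]/d[0])+1.679)
E
```

```text
time: 23.38
tool_pos: [538.2, 130.3, 181.0]
tool_rot: [[-0.193, 0.981, -0.003], [0.981, 0.193, -0.0], [0.0, -0.003, -1.0]]
ft_force: [0.3, -0.4, -0.2]
width: 0.498
grip_force: 0.0
((321.5, 208.0), (42.0, 11.0), 90.0)
[[531.95893482 146.91018213 108.        ]
 [540.08035259 148.51311213 108.        ]
 [546.95817543 114.95587793 108.        ]
 [538.46173503 113.27417915 108.        ]]
367 1.2099924213103197
```

View pics/s5.png

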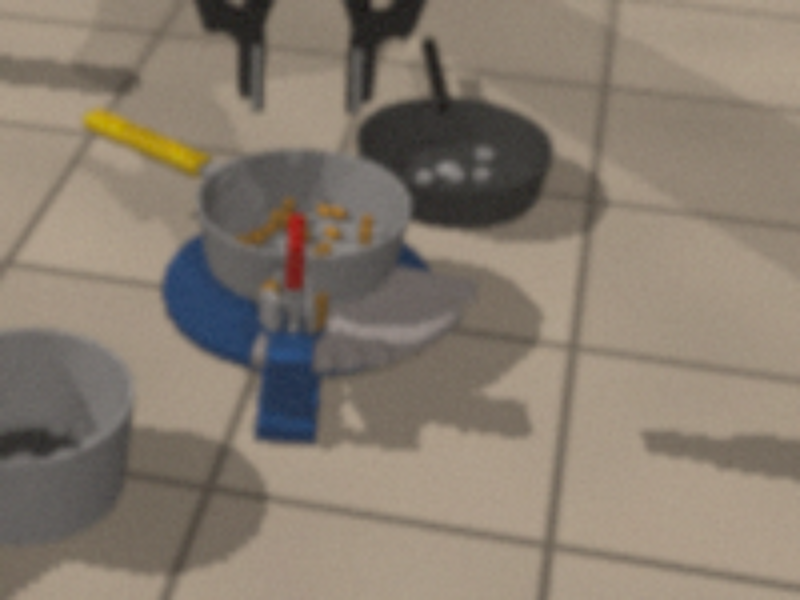

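The side view shows the wing radial again at (295,250), the handle clear, and the skillet and saucepan unmoved. One last check of the wing's height against the start, using the side picture.

Run:
```python
from h import *
from plant import read_camera
a=cv2.imread('pics/side0.png')[:,:,::-1].copy();b=read_camera('side')['img']
for i in(a,b):
    q=pts(mask(i,(0,140,50),(8,255,255),(300,190,345,250))|mask(i,(172,140,50),(180,255,255),(300,190,345,250)));print(len(q),q.mean(0),q.min(0),q.max(0))
```

```text
71 [323.43661972 211.91549296] [322. 203.] [325. 221.]
72 [323.45833333 212.02777778] [322. 203.] [325. 221.]
```

The wing sits in exactly the same pixels as at the start, so the pin is fully down.

```bash
python3 -c "
from plant import ticket
print(ticket.hand_in())"
```

```text
the job is handed in; nothing more can be done
None
```

The job is handed in: the pan is locked at its inward stop (about 1.21 rad) with the pin fully home, and the skillet and saucepan look unmoved in the side view; the hand-in returned no verdict.

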